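# Close up a flow cell: crisscross its wing nuts in two passes, then open the feed

### The arm

A 7-joint arm with a two-finger parallel gripper is mounted at the origin on the work surface. World frame = base frame: x ahead of the robot, y to its left, z up, the work surface at z = 0. Lengths are in m, angles in rad, forces in N, time in s.
With the tool pointing down it reaches from about 0.425 to 0.825 m from the base axis. Payload 3.6 kg.
Tool frame: the origin (TCP) lies at the very end of the fingers, on their centre line; the grasp point (between the pads) lies 19 mm behind it (manip.hold_point_z is the distance from the TCP to the grasp point, in m); z points along the fingers, y is the line along which they close (so a half turn about z gives the same grasp; the last joint's range is limited). The gripper opens to 85 mm and grips with 20 to 120 N. Pads are 22 mm wide; open, the fingers measure 114 mm over their backs; the gripper's body (76 mm by 85 mm) begins 54 mm behind the grasp point. The pads swing forward as they close: fully open they stand 13 mm farther back than shut.
Start: joints at [1.3, 0.615, -0.013, 1.423, 0.008, 1.103, -0.04], TCP at [0.158, -0.631, 0.231] pointing down, gripper open.
Joint ranges: [-3.12, 3.12], [-0.3, 2.06], [-1.34, 1.32], [0.26, 2.42], [-1.36, 4.5], [0.01, 1.98], [-2.84, 2.84]. Speed limits (rad/s): [2.79, 2.79, 3.14, 3.14, 3.14, 3.14, 3.14].

### API

Orientations are given as a unit quaternion [x, y, z, w].
In Python, from cell import monitor, camera, ticket, finder, manip gives the robot as it stands.
- The arm moves only by the tool move_arm, never from a script. Its argument "deltas" is a list that holds one entry, the list of rows, each a list of 7 numbers: the shift along the world's x, y, z in mm, then the turn, a rotation vector about the world's x, y, z in rad, then the opening, from -1 (shut) to 1 (fully open), so that 0 is half open. A call has 1 to 8 rows; each row is the pose to reach, as a shift and turn from the pose commanded when the call began; what a row does not reach only later rows make up. A row lasts 1/8 s, in which the tool goes at most 62.5 mm and 10.7 degrees, less where a joint would pass 70% of its speed; a pose out of reach is approached as far as the arm can. A call with a gripper value outside its range is refused whole. The fingers move at their own pace and stop on an object; "grip_force" is the grip in N (left out, the last holds). Time passes only in rows, so rows that repeat a pose let the fingers close. It gives the time, the measured TCP pose, the force, the opening and the grip force at its end, in the units of the state.
- monitor.observe(): the state, without advancing time (a new reading comes with each control period).
- camera(name): name is "side" or "top"; returns a dict with "color" (384x512x3 uint8, red, green, blue), "fovy" (degrees; the focal length in pixels is half the picture's height over the tangent of half this angle, whatever the lens; pixels are square), "cx", "cy" (the principal point, pixels), "view" (4x4, takes a point from world to camera coordinates). Camera axes: x right, y down, z forward; pixel columns grow to the right and rows downward; lengths in m; the calibration is good to about 2 mm. A picture is of the moment at which its call begins. There is no depth.
- ticket.finish_job(): hands the job in; it is judged then, once.
Trained networks look in a picture, given as the dict that the camera call returned (one of the last four; its "shot" number tells which), for a name from the list of things; names that differ only in an ending like _2 or _b are one class to them, and where a whole thing is asked for, a point or a joint stands for the part that bears it (a point fixed in the world has none). Each returns a list of dicts, best first, with "confidence" (0 to 1); they miss things now and then, are a little off and sometimes report something else, mostly with a low value. They report only what shows in the picture. A call takes as long as a camera call.
- finder.look_for(picture, query): "xy" ([column, row] in pixels, amid what is visible of it).
The state is a dict: "clock": time; "q": joint angles; "qvel": joint speeds; "tau": joint torques, N m; "position": TCP position; "eef_rot": TCP orientation; "wrist_force": force on the tool from outside, world axes, zero at the start; "torque": the same for the moment, N m; "opening": finger opening in m; "gripper_force": force on a finger pad.
Only numpy, scipy, OpenCV 4.12 (cv2) and the standard library are available. Lean on these libraries where they do the work, as an engineer would, in place of code of your own. Each camera call takes 0.05 s, during which the arm holds its last target. There are 200 camera calls.

### The job

Clamp down the flow cell by tightening its four black wing nuts clockwise in crisscross order (one corner, then the diagonally opposite one, then the other two) in two passes: first give each about an eighth of a turn, then go round crisscross again and turn each up to its stop. Only when all four are tight, turn the blue handle of the feed valve anticlockwise until it is fully open, in line with its pipe. Keep the red drain valve shut and do not disturb the bottle, the beaker and the tray.

Things in the scene. Friction and masses are not known exactly. Their poses are not given: they have to be found in the camera images.
- cell: Flow cell fixed to the bench: 134 (x) x 124 (y) x 60 mm: aluminium body, clear cover, aluminium clamp frame (flat top at 60 mm) around a lit window, a wing nut at each corner. Origin on the bench under its centre, z up. Diagonal pairs: nut_1 + nut_3, nut_2 + nut_4. From each y side a 12 mm pipe at 28 mm height runs out along y through a brass valve and drops into the bench at 150 mm.
- nut_1 (a joint): Turn (rad) of wing nut 1, at the -x +y corner (-52, +47) mm of the cell. Grows as it is tightened, clockwise from above; hard stop = fully tight at 1.7. Starts anywhere from 0 to 0.2, so about 90 degrees short of the stop. Stays where it is left and does not sink; turning torque rises from 0.09 to 0.17 N m.
- nut_1_grip (a point): Grip centre of wing nut 1, on its turning axis, 86 mm above the bench. Black bar (the wings) 48 mm long along this frame's x, 11 mm thick along y with flat upright sides, from 9 mm below to 11 mm above this point; the frame turns with the nut, z up. Below the bar a hub 24 mm wide at its foot.
- nut_2 (a joint): Turn (rad) of wing nut 2, at the -x -y corner (-52, -47) mm of the cell. Grows as it is tightened, clockwise from above; hard stop = fully tight at 1.7. Starts anywhere from 0 to 0.2, so about 90 degrees short of the stop. Stays where it is left and does not sink; turning torque rises from 0.09 to 0.17 N m.
- nut_2_grip (a point): Grip centre of wing nut 2, on its turning axis, 86 mm above the bench. Black bar (the wings) 48 mm long along this frame's x, 11 mm thick along y with flat upright sides, from 9 mm below to 11 mm above this point; the frame turns with the nut, z up. Below the bar a hub 24 mm wide at its foot.
- nut_3 (a joint): Turn (rad) of wing nut 3, at the +x -y corner (+52, -47) mm of the cell. Grows as it is tightened, clockwise from above; hard stop = fully tight at 1.7. Starts anywhere from 0 to 0.2, so about 90 degrees short of the stop. Stays where it is left and does not sink; turning torque rises from 0.09 to 0.17 N m.
- nut_3_grip (a point): Grip centre of wing nut 3, on its turning axis, 86 mm above the bench. Black bar (the wings) 48 mm long along this frame's x, 11 mm thick along y with flat upright sides, from 9 mm below to 11 mm above this point; the frame turns with the nut, z up. Below the bar a hub 24 mm wide at its foot.
- nut_4 (a joint): Turn (rad) of wing nut 4, at the +x +y corner (+52, +47) mm of the cell. Grows as it is tightened, clockwise from above; hard stop = fully tight at 1.7. Starts anywhere from 0 to 0.2, so about 90 degrees short of the stop. Stays where it is left and does not sink; turning torque rises from 0.09 to 0.17 N m.
- nut_4_grip (a point): Grip centre of wing nut 4, on its turning axis, 86 mm above the bench. Black bar (the wings) 48 mm long along this frame's x, 11 mm thick along y with flat upright sides, from 9 mm below to 11 mm above this point; the frame turns with the nut, z up. Below the bar a hub 24 mm wide at its foot.
- feed (a joint): Turn (rad) of the blue T handle of the feed valve: 0 = shut, handle across the pipe; it opens anticlockwise seen from above to a stop at 1.571 = fully open, handle in line with the pipe. Starts shut (0 to 0.06). Stays where it is left; torque about 0.08 N m.
- feed_grip (a point): Centre of the blue T handle of the feed valve, on its turning axis, 73 mm above the bench and 110 mm from the cell's centre along its y, on its +y or -y side (feed and drain change sides). Handle 46 mm long along this frame's x, 10 mm thick along y, 18 mm high (9 mm above and below this point); the frame turns with the handle, z up.
- drain (a joint): Turn (rad) of the red T handle of the drain valve: 0 = shut, handle across the pipe; it opens anticlockwise seen from above to a stop at 1.571 = fully open, handle in line with the pipe. Starts shut (0) and must stay shut. Stays where it is left; torque about 0.08 N m.
- drain_grip (a point): Centre of the red T handle of the drain valve, on its turning axis, 73 mm above the bench and 110 mm from the cell's centre along its y, on its +y or -y side (feed and drain change sides). Handle 46 mm long along this frame's x, 10 mm thick along y, 18 mm high (9 mm above and below this point); the frame turns with the handle, z up.
- bottle: Bystander: capped glass reagent bottle, 66 mm wide, 140 mm high, blue cap. Origin under its centre.
- beaker: Bystander: empty glass beaker, 70 mm wide, 85 mm high. Origin under its centre.
- tray: Bystander: grey tray of fittings, 90 x 130 x 30 mm. Origin under its centre.

How it is judged:
By the outcome, as a careful person would: the job done as asked, in the order asked, and still so for the second after the job is handed in, with the robot touching nothing.
It also fails if it takes over 72 s, if anything falls off the work surface, if the arm or the gripper's body presses on something with over 40 N, if the wrist force passes 120 N, or if a joint passes its speed limit or range.

## Working session

There is one attempt and no reset: what is moved stays moved. The work goes in short steps, Python scripts to look and compute and a tool call to move; the robot and the scene stay as the last step left them, time stands still between calls to the robot, and variables do not carry over. Pictures are saved under pics/ and viewed, at most 10 in all, crops included, and the job is handed in when it is done.

Besides the shell and the picture viewer there is one more tool, called after "Emit:" by a JSON object that holds its "fn" and its "kwargs". move_arm: Moves the arm, as the interface text tells. Its arguments: {"type":"object","properties":{"deltas":{"type":"array"},"grip_force":{"type":"number"}},"required":["deltas"]}

```bash
mkdir -p pics; ls; cat > h.py <<'E'
import numpy as np,cv2
from cell import monitor,camera,ticket,finder,manip
def cal(p):
    f=p["color"].shape[0]/2/np.tan(np.radians(p["fovy"])/2); return f,p["cx"],p["cy"],np.array(p["view"])
def atz(p,uv,z):
    f,cx,cy,V=cal(p); R=V[:3,:3];t=V[:3,3]; c=-R.T@t
    d=R.T@np.array([(uv[0]-cx)/f,(uv[1]-cy)/f,1]); return c+d*(z-c[2])/d[2]
def proj(p,X):
    f,cx,cy,V=cal(p); q=V[:3,:3]@np.array(X)+V[:3,3]; return np.array([f*q[0]/q[2]+cx,f*q[1]/q[2]+cy])
E
python3 - <<'E'
from h import *
for n in("top","side"):
    p=camera(n); cv2.imwrite(f"pics/{n}0.png",cv2.cvtColor(p["color"],cv2.COLOR_RGB2BGR))
    print(n,p["fovy"],p["cx"],p["cy"],(-p["view"][:3,:3].T@p["view"][:3,3]).round(3))
    for q,z in(("cell",.06),("nut_1_grip",.086),("feed_grip",.073),("drain_grip",.073),("bottle",.07),("beaker",.04),("tray",.015)):
        for d in finder.look_for(p,q)[:5]: print(q,np.round(d["xy"],1),round(d["confidence"],2),atz(p,d["xy"],z).round(3))
s=monitor.observe();print(s)
E
```

```text
pics
top 44.13745656155213 257.8496549354363 189.3328113319185 [ 0.501 -0.012  1.267]
cell [283.3 194.3] 0.63 [ 0.59  -0.042  0.06 ]
cell [305.3 210.1] 0.49 [ 0.55  -0.098  0.06 ]
nut_1_grip [267.2 219.7] 0.59 [ 0.525 -0.001  0.086]
feed_grip [322.6 185.8] 0.67 [ 0.611 -0.141  0.073]
drain_grip [236.1 203.4] 0.39 [0.566 0.077 0.073]
bottle [108.8 226.5] 0.71 [0.508 0.402 0.07 ]
bottle [286.3 195.4] 0.4 [ 0.587 -0.049  0.07 ]
bottle [302.1 211.8] 0.21 [ 0.545 -0.089  0.07 ]
beaker [404.3 243.1] 0.7 [ 0.467 -0.351  0.04 ]
tray [259.4 125.3] 0.78 [0.779 0.02  0.015]
side 54.994432881745425 253.18662351738385 186.53668941185302 [0.253 0.557 0.745]
cell [267.9 184.3] 0.64 [ 0.579 -0.022  0.06 ]
nut_1_grip [283.4 188.8] 0.47 [ 0.527 -0.008  0.086]
nut_1_grip [248.1 202.9] 0.45 [0.574 0.078 0.086]
feed_grip [280.8 146.2] 0.56 [ 0.621 -0.159  0.073]
drain_grip [253.7 205.5] 0.59 [0.565 0.068 0.073]
bottle [181.  343.6] 0.88 [0.497 0.412 0.07 ]
tray [199.4 177.7] 0.95 [0.774 0.024 0.015]
{'clock': 0.8, 'q': array([ 1.29954242,  0.61487759, -0.01258622,  1.42338908,  0.00811377,
        1.10339353, -0.04037949]), 'qvel': array([ 4.34861892e-04, -1.26855859e-03, -6.21333847e-04, -1.37922818e-03,
        1.25007825e-05, -1.30729007e-03,  8.41831063e-05]), 'tau': array([-3.91771928e-04, -4.69050336e+01,  2.59327898e-01, -1.71334755e+01,
        1.02142946e-02,  1.57231003e-03,  5.26198178e-06]), 'position': array([ 0.15751352, -0.63060495,  0.23131545]), 'eef_rot': array([ 9.92517761e-01,  1.22100346e-01,  6.97673038e-06, -9.72125287e-06]), 'wrist_force': array([-0.74308736,  0.80839049, -0.66194719]), 'torque': array([0.04066619, 0.03506374, 0.05112932]), 'gripper_force': 0.0, 'opening': 0.08546735224162426}
```

```bash
python3 - <<'E'
from h import *
a=cv2.imread("pics/top0.png")[130:270,200:370]; cv2.imwrite("pics/topc.png",cv2.resize(a,None,fx=4,fy=4,interpolation=cv2.INTER_CUBIC))
E
```

```text
(no output)
```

View pics/topc.png

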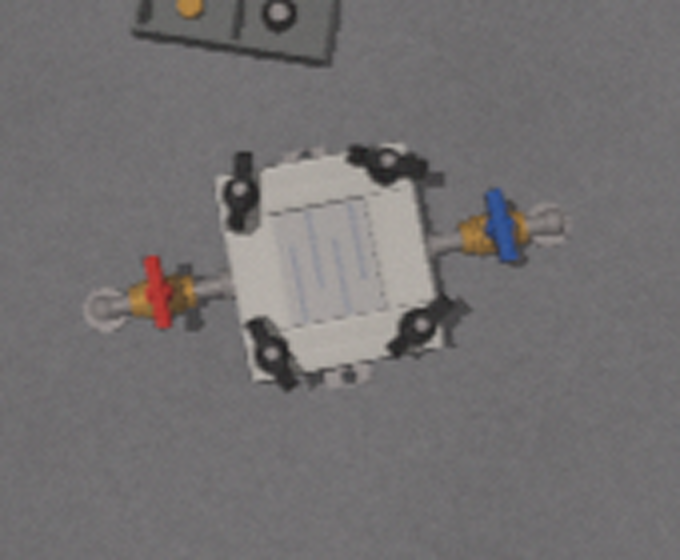

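View pics/side0.png

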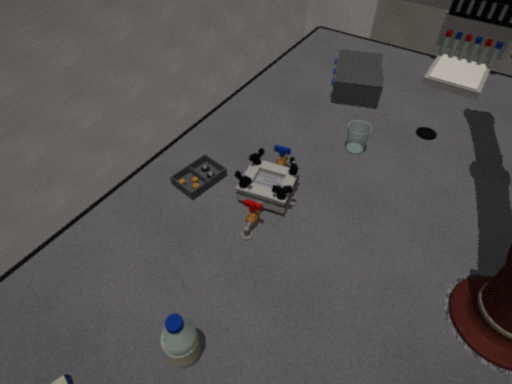

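```bash
cat >> h.py <<'E'
C=np.array([[-52,47],[-52,-47],[52,-47],[52,47]])/1e3
def pca(m,z,p):
    v,u=np.nonzero(m); X=np.array([atz(p,(a,b),z)[:2] for a,b in zip(u,v)]); c=X.mean(0)
    w,e=np.linalg.eigh(np.cov((X-c).T)); d=e[:,1]; return c,np.arctan2(d[1],d[0])%np.pi,len(u),np.sqrt(w*12)
def measure(p,pts):
    I=p["color"].astype(int); s=I.sum(2); r=[]
    Y,X=np.mgrid[:384,:512]
    for a in pts:
        m=(s<s_thr)&(np.hypot(X-a[0],Y-a[1])<12)
        n,l,st,_=cv2.connectedComponentsWithStats(m.astype(np.uint8)); k=1+np.argmax(st[1:,4])
        r.append(pca(l==k,.095,p))
    out=[]
    for c1,c2 in((0,2),(2,0)):
        m=(I[...,c1]-I[...,c2]>60)&(np.hypot(X-283,Y-194)<65)
        if c1==0: m&=(I[...,1]<70)
        n,l,st,_=cv2.connectedComponentsWithStats(m.astype(np.uint8)); 
        if n>1: out.append(pca(l==1+np.argmax(st[1:,4]),.08,p))
    return r,out
s_thr=150
E
python3 - <<'E'
from h import *
p=camera("top")
P0=[(240,193),(270,352),(422,326),(388,163)]
P=[(200+a/4,130+b/4) for a,b in P0]
print([int(p["color"][int(y)+d,int(x)].sum()) for x,y in P for d in(-4,0,4)])
r,o=measure(p,P)
for x in r+o: print(x)
hub=np.array([atz(p,a,.097)[:2] for a in P]);print(hub)
# fit: image TL=(+x,+y)=nut4, BL=nut1, BR=nut2, TR=nut3
for N in(np.array([r[i][0] for i in(1,2,3,0)]),hub[[1,2,3,0]]):
    m=N.mean(0);H=(C).T@(N-m);yaw=np.arctan2(H[0,1]-H[1,0],H[0,0]+H[1,1]);R=np.array([[np.cos(yaw),-np.sin(yaw)],[np.sin(yaw),np.cos(yaw)]])
    print("cell",m,yaw,"nuts",(m+C@R.T).round(4).tolist(),"res",(N-m-C@R.T).round(4).tolist(),"valves",(m+R@[0,.11]).round(4),(m+R@[0,-.11]).round(4))
E
```

```text
[167, 305, 134, 153, 422, 149, 141, 408, 153, 468, 395, 123]
(array([0.62000154, 0.01535017]), np.float64(2.6911206369158913), 31, array([0.00829835, 0.02998483]))
(array([ 0.5136953 , -0.01129811]), np.float64(0.34558589411806073), 13, array([0.00744697, 0.01085772]))
(array([ 0.54097606, -0.08671995]), np.float64(2.5989024582557088), 32, array([0.01633387, 0.02915265]))
(array([ 0.64581081, -0.07324066]), np.float64(1.3547464793824338), 63, array([0.01607033, 0.04738869]))
(array([0.56777937, 0.0687484 ]), np.float64(0.19552978209341187), 75, array([0.01138058, 0.0432678 ]))
(array([ 0.60986465, -0.14542354]), np.float64(0.22668250868671747), 68, array([0.01065027, 0.04161763]))
[[ 0.62754757  0.0165176 ]
 [ 0.52898101 -0.00211422]
 [ 0.54506497 -0.09567695]
 [ 0.64614257 -0.07530784]]
cell [ 0.58012093 -0.03897714] 0.24043501978541693 nuts [[0.5184, -0.0057], [0.5408, -0.097], [0.6418, -0.0722], [0.6194, 0.0191]] res [[-0.0047, -0.0056], [0.0002, 0.0103], [0.004, -0.001], [0.0006, -0.0037]] valves [0.5539 0.0679] [ 0.6063 -0.1458]
cell [ 0.58693403 -0.03914535] 0.18927578125469732 nuts [[0.527, -0.0028], [0.5447, -0.0951], [0.6468, -0.0755], [0.6292, 0.0168]] res [[0.002, 0.0007], [0.0004, -0.0006], [-0.0007, 0.0002], [-0.0016, -0.0003]] valves [0.5662 0.0689] [ 0.6076 -0.1472]
```

```bash
cat >> h.py <<'E'
def fit(p,c,kind="dark",z=.097,L=.048,W=.011,rng=.005):
    I=p["color"].astype(np.float32); g=cv2.GaussianBlur({"dark":-I.sum(2)/3,"blue":I[...,2]-I[...,0],"red":I[...,0]-I[...,2]}[kind],(0,0),.7)
    def S(X):
        uv=np.array([proj(p,(a,b,z)) for a,b in X],np.float32); return cv2.remap(g,uv[:,0:1],uv[:,1:2],cv2.INTER_LINEAR)
    l=np.linspace(-.5,.5,17); gx,gy=np.meshgrid(l*L,l[::2]*W); k=np.abs(gx)>(.006 if kind=="dark" else -1); gx,gy=gx[k],gy[k]
    best=[]
    for t in np.arange(0,np.pi,.05):
        ct,st=np.cos(t),np.sin(t)
        for dx in np.arange(-rng,rng+1e-6,.002):
            for dy in np.arange(-rng,rng+1e-6,.002):
                X=np.c_[c[0]+dx+ct*gx-st*gy,c[1]+dy+st*gx+ct*gy]; best.append((float(np.clip(S(X),-90,90).mean()),t,c[0]+dx,c[1]+dy))
    return max(best)
E
python3 - <<'E'
from h import *
p=camera("top")
m=np.array([.5875,-.0388]);y=.19;R=np.array([[np.cos(y),-np.sin(y)],[np.sin(y),np.cos(y)]])
N=m+C@R.T
for i in range(4): print(i+1,N[i].round(4),np.round(fit(p,N[i],rng=.004),4))
print(np.round(fit(p,(.567,.0688),"red",.082,.046,.01),4)); print(np.round(fit(p,(.6085,-.1465),"blue",.082,.046,.01),4))
E
```

```text
1 [ 0.5276 -0.0025] [-6.5638e+01  5.0000e-01  5.2960e-01 -2.5000e-03]
2 [ 0.5453 -0.0948] [-61.1509   2.25     0.5473  -0.0968]
3 [ 0.6474 -0.0751] [-57.0929   1.35     0.6474  -0.0751]
4 [0.6297 0.0172] [-6.29104e+01  3.05000e+00  6.31700e-01  1.72000e-02]
[7.99587e+01 2.00000e-01 5.68000e-01 6.98000e-02]
[65.539   0.25    0.6095 -0.1455]
```

Emit:
{"fn": "move_arm", "kwargs": {"deltas": [[[30,40,0,0,0,0.176,-0.25],[59,81,0,0,0,0.352,-0.25],[89,121,0,0,0,0.528,-0.25],[118,162,0,0,0,0.704,-0.25],[148,202,0,0,0,0.88,-0.25],[178,243,0,0,0,1.056,-0.25],[207,283,0,0,0,1.232,-0.25],[237,324,0,0,0,1.407,-0.25]]], "grip_force": 60}}

```text
clock: 1.9
position: [0.3954, -0.3056, 0.2317]
eef_rot: [0.676, 0.737, -0.0, 0.001]
wrist_force: [0.7, -0.0, -0.1]
opening: 0.0322
gripper_force: 0.0
```

Emit:
{"fn": "move_arm", "kwargs": {"deltas": [[[30,40,0,0,0,0.176,-0.25],[59,81,0,0,0,0.352,-0.25],[89,121,0,0,0,0.528,-0.25],[118,162,-10,0,0,0.704,-0.25],[148,202,-40,0,0,0.88,-0.25],[178,243,-70,0,0,1.056,-0.25],[207,283,-95,0,0,1.232,-0.25],[236,324,-121,0,0,1.407,-0.25]]]}}

```text
clock: 2.9
position: [0.6318, 0.018, 0.1095]
eef_rot: [0.039, 0.999, -0.0, 0.0]
wrist_force: [0.8, -1.0, 0.0]
opening: 0.0324
gripper_force: 0.0
```

```bash
python3 - <<'E'
from h import *
s=monitor.observe();print(s["position"],s["q"].round(2),s["eef_rot"].round(3))
p=camera("side");I=p["color"];u,v=proj(p,(.631,.017,.1)).astype(int);print(u,v)
a=I[v-50:v+50,u-65:u+65];cv2.imwrite("pics/s1.png",cv2.cvtColor(cv2.resize(a,None,fx=5,fy=5,interpolation=cv2.INTER_CUBIC),cv2.COLOR_RGB2BGR))
E
```

```text
[0.63182021 0.01802062 0.10945494] [ 0.33  0.82 -0.71  1.6   0.62  0.96  0.91] [ 0.039  0.999 -0.     0.   ]
242 174
```

View pics/s1.png

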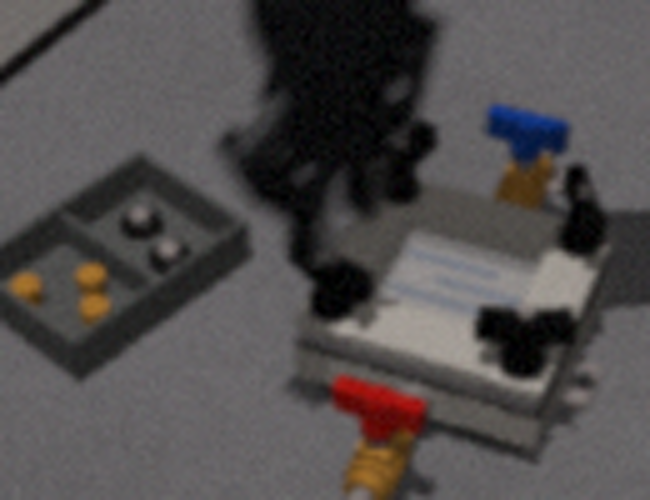

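Emit:
{"fn": "move_arm", "kwargs": {"deltas": [[[0,0,-20,0,0,0,-0.25],[0,0,-40,0,0,0,-0.25],[0,0,-40,0,0,0,-1],[0,0,-40,0,0,0,-1],[0,0,-40,0,0,0,-1]]]}}

```text
clock: 3.58
position: [0.6291, 0.0172, 0.0688]
eef_rot: [0.041, 0.999, 0.0, -0.002]
wrist_force: [0.7, 3.6, -14.3]
opening: 0.0155
gripper_force: 55.9
```

Emit:
{"fn": "move_arm", "kwargs": {"deltas": [[[0,0,4,0,0,0,-1],[0,0,4,0,0,0,-1]]]}}

```text
clock: 3.82
position: [0.629, 0.0173, 0.0698]
eef_rot: [0.041, 0.999, 0.001, -0.002]
wrist_force: [6.1, 6.3, -30.0]
opening: 0.0145
gripper_force: 95.6
```

```bash
python3 - <<'E'
from h import *
s=monitor.observe();print({k:np.round(s[k],4) for k in("position","eef_rot","torque","wrist_force","opening","gripper_force")})
p=camera("top");I=p["color"];u,v=proj(p,(.631,.017,.1)).astype(int);print(u,v)
a=I[v-45:v+55,u-65:u+65];cv2.imwrite("pics/t1.png",cv2.cvtColor(cv2.resize(a,None,fx=5,fy=5,interpolation=cv2.INTER_CUBIC),cv2.COLOR_RGB2BGR))
E
```

```text
{'position': array([0.629 , 0.0173, 0.0698]), 'eef_rot': array([ 4.120e-02,  9.992e-01,  8.000e-04, -2.100e-03]), 'torque': array([ 1.2734, -1.2066,  0.0312]), 'wrist_force': array([  6.0577,   6.3416, -30.0403]), 'opening': np.float64(0.0145), 'gripper_force': np.float64(95.6255)}
259 176
```

View pics/t1.png

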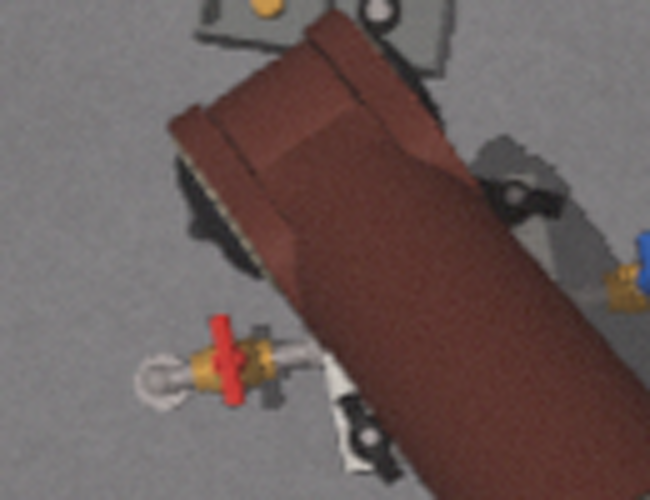

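Emit:
{"fn": "move_arm", "kwargs": {"deltas": [[[0,0,-4,0,0,-0.1,-1],[0,0,-4,0,0,-0.25,-1],[0,0,-4,0,0,-0.4,-1],[0,0,-4,0,0,-0.55,-1],[0,0,-4,0,0,-0.7,-1],[0,0,-4,0,0,-0.79,-1],[0,0,-4,0,0,-0.79,-1]]]}}

```text
clock: 4.75
position: [0.6302, 0.0194, 0.0696]
eef_rot: [0.422, 0.906, 0.001, -0.001]
wrist_force: [2.6, 5.2, -14.5]
opening: 0.0143
gripper_force: 99.6
```

```bash
cat >> h.py <<'E'
def st():
    s=monitor.observe();q=s["eef_rot"];print({k:np.round(s[k],4).tolist() for k in("clock","position","torque","wrist_force","opening","gripper_force","q")},"xang",round(2*np.arctan2(q[1],q[0]),3))
E
python3 -c "
from h import *
st()"
```

```text
{'clock': 4.75, 'position': [0.6302, 0.0194, 0.0696], 'torque': [1.1373, -0.5109, -0.0178], 'wrist_force': [2.5909, 5.2308, -14.5139], 'opening': 0.0143, 'gripper_force': 99.5847, 'q': [0.2085, 0.8112, -0.4733, 1.6336, 0.4688, 0.812, 0.2331]} xang 2.27
```

Emit:
{"fn": "move_arm", "kwargs": {"deltas": [[[0,0,0,0,0,0,-0.25],[0,0,0,0,0,0,-0.25],[0,0,38,0,0,0,-0.25],[-28,-38,40,0,0,0,-0.25],[-56,-75,40,0,0,-0.02,-0.25],[-84,-112,40,0,0,-0.02,-0.25],[-84,-112,40,0,0,-0.02,-0.25]]]}}

```text
clock: 5.62
position: [0.5443, -0.101, 0.1111]
eef_rot: [0.435, 0.9, -0.003, 0.0]
wrist_force: [0.2, 0.9, 0.5]
opening: 0.0317
gripper_force: 0.0
```

```bash
python3 - <<'E'
from h import *
st()
p=camera("side");t=camera("top")
print("nut4",fit(t,(.6307,.0172),rng=.002))
O=[]
for P,c in((p,(.5463,-.0952,.1)),(t,(.5875,-.03,.09))):
    u,v=proj(P,c).astype(int);O.append(cv2.resize(P["color"][v-50:v+50,u-39:u+39],None,fx=5,fy=5,interpolation=cv2.INTER_CUBIC))
cv2.imwrite("pics/st2.png",cv2.cvtColor(np.hstack(O),cv2.COLOR_RGB2BGR))
E
```

```text
{'clock': 5.625, 'position': [0.5443, -0.101, 0.1111], 'torque': [-0.011, -0.0607, -0.0248], 'wrist_force': [0.1666, 0.9258, 0.471], 'opening': 0.0317, 'gripper_force': 0.0, 'q': [0.4606, 0.6639, -0.5043, 1.8296, 0.4527, 0.766, 0.3826]} xang 2.24
nut4 (-64.07675170898438, np.float64(2.25), np.float64(0.6307), np.float64(0.0152))
```

View pics/st2.png

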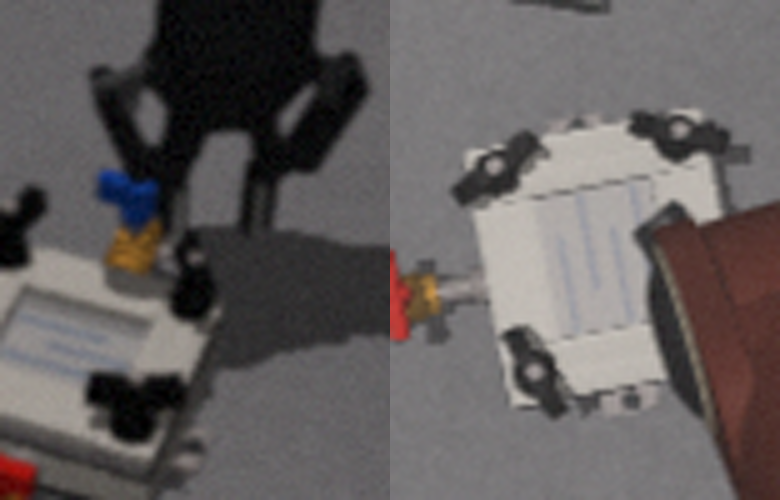

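```bash
python3 - <<'E'
from h import *
st()
p=camera("side");st();t=camera("top")
u,v=proj(p,(.5463,-.0952,.1)).astype(int);o=np.array([u-39,v-50])
for X in((.5463,-.0952,.095),(.5443,-.101,.111),(.5463,-.0952,.06)): print((proj(p,X)-o)*5)
for i,c in((1,(.5286,-.0025)),(3,(.648,-.0751)),(4,(.6307,.0172))): print(i,np.round(fit(t,c,rng=.004),4))
E
```

```text
{'clock': 5.725, 'position': [0.5473, -0.0956, 0.1116], 'torque': [0.0231, 0.0555, -0.0488], 'wrist_force': [0.4767, -0.0584, 0.2182], 'opening': 0.0322, 'gripper_force': 0.0, 'q': [0.456, 0.6653, -0.5094, 1.8265, 0.4514, 0.7644, 0.3823]} xang 2.247
{'clock': 5.775, 'position': [0.5477, -0.0943, 0.1115], 'torque': [0.0203, 0.043, -0.0044], 'wrist_force': [0.3651, 0.5723, -0.1462], 'opening': 0.032, 'gripper_force': 0.0, 'q': [0.4545, 0.6659, -0.5104, 1.8261, 0.4513, 0.7642, 0.3822]} xang 2.249
[194.37615973 260.76703976]
[205.91681604 232.95935303]
[188.66543649 309.10083465]
1 [-6.86469e+01  5.00000e-01  5.30600e-01 -2.50000e-03]
3 [-60.3746   1.35     0.648   -0.0751]
4 [-6.44296e+01  2.25000e+00  6.30700e-01  1.52000e-02]
```

Emit:
{"fn": "move_arm", "kwargs": {"deltas": [[[-1,-1,-20,0,0,0,-0.25],[-1,-1,-41,0,0,0,-0.25],[-1,-1,-41,0,0,0,-0.25],[-1,-1,-41,0,0,0,-1],[-1,-1,-41,0,0,0,-1],[-1,-1,-41,0,0,0,-1],[-1,-1,-41,0,0,0,-1]]]}}

```text
clock: 6.7
position: [0.5471, -0.094, 0.0703]
eef_rot: [0.431, 0.902, 0.002, 0.001]
wrist_force: [2.4, 4.7, 1.9]
opening: 0.0144
gripper_force: 64.7
```

Emit:
{"fn": "move_arm", "kwargs": {"deltas": [[[0,0,0,0,0,-0.12,-1],[0,0,0,0,0,-0.27,-1],[0,0,0,0,0,-0.42,-1],[0,0,0,0,0,-0.57,-1],[0,0,0,0,0,-0.7,-1],[0,0,0,0,0,-0.79,-1],[0,0,0,0,0,-0.79,-1],[0,0,0,0,0,-0.79,-1]]]}}

```text
clock: 7.7
position: [0.5482, -0.0937, 0.0703]
eef_rot: [0.745, 0.667, 0.003, 0.001]
wrist_force: [4.4, 4.7, 1.4]
opening: 0.0144
gripper_force: 64.5
```

```bash
python3 -c "
from h import *
st()"
```

```text
{'clock': 7.7, 'position': [0.5482, -0.0937, 0.0703], 'torque': [1.022, -0.8243, -0.0713], 'wrist_force': [4.3921, 4.7178, 1.3858], 'opening': 0.0144, 'gripper_force': 64.5054, 'q': [0.2934, 0.6901, -0.2529, 1.8619, 0.2737, 0.6176, -0.2383]} xang 1.46
```

Emit:
{"fn": "move_arm", "kwargs": {"deltas": [[[0,0,0,0,0,0,-0.25],[0,0,0,0,0,0,-0.25],[0,0,38,0,0,0,-0.25],[35,7,40,0,0,-0.05,-0.25],[70,14,40,0,0,-0.1,-0.25],[103,21,40,0,0,-0.11,-0.25],[103,21,40,0,0,-0.11,-0.25],[103,21,40,0,0,-0.11,-0.25]]]}}

```text
clock: 8.7
position: [0.6469, -0.0758, 0.1086]
eef_rot: [0.781, 0.624, -0.002, -0.001]
wrist_force: [0.0, 0.0, -0.2]
opening: 0.032
gripper_force: 0.0
```

```bash
python3 -c "
from h import *
st();t=camera('top');st()
for i,c in((1,(.5286,-.0025)),(2,(.547,-.0945)),(4,(.6307,.0172))): print(i,np.round(fit(t,c,rng=.002),4))"
```

```text
{'clock': 8.7, 'position': [0.6469, -0.0758, 0.1086], 'torque': [-0.0594, 0.0275, 0.0174], 'wrist_force': [0.0339, 0.0092, -0.1565], 'opening': 0.032, 'gripper_force': 0.0, 'q': [0.2172, 0.7546, -0.2374, 1.5439, 0.2138, 0.872, -0.3195]} xang 1.348
{'clock': 8.75, 'position': [0.6468, -0.0759, 0.1088], 'torque': [0.0013, -0.0339, -0.0166], 'wrist_force': [-0.182, 0.3437, 1.1567], 'opening': 0.0322, 'gripper_force': 0.0, 'q': [0.2175, 0.7541, -0.2375, 1.5442, 0.2137, 0.8718, -0.3196]} xang 1.348
1 [-7.02354e+01  5.00000e-01  5.30600e-01 -2.50000e-03]
2 [-59.0545   2.4      0.545   -0.0925]
4 [-6.50614e+01  2.25000e+00  6.30700e-01  1.52000e-02]
```

Emit:
{"fn": "move_arm", "kwargs": {"deltas": [[[2,1,-20,0,0,0,-0.25],[2,1,-39,0,0,0,-0.25],[2,1,-39,0,0,0,-0.25],[2,1,-39,0,0,0,-1],[2,1,-39,0,0,0,-1],[2,1,-39,0,0,0,-1],[2,1,-39,0,0,0,-1]]]}}

```text
clock: 9.62
position: [0.6506, -0.0736, 0.0702]
eef_rot: [0.781, 0.624, 0.0, 0.0]
wrist_force: [1.3, -0.5, -2.2]
opening: 0.0144
gripper_force: 66.9
```

Emit:
{"fn": "move_arm", "kwargs": {"deltas": [[[0,0,0,0,0,-0.12,-1],[0,0,0,0,0,-0.27,-1],[0,0,0,0,0,-0.42,-1],[0,0,0,0,0,-0.57,-1],[0,0,0,0,0,-0.7,-1],[0,0,0,0,0,-0.79,-1],[0,0,0,0,0,-0.79,-1],[0,0,0,0,0,-0.79,-1]]]}}

```text
clock: 10.62
position: [0.6515, -0.0743, 0.0703]
eef_rot: [0.961, 0.276, 0.001, 0.001]
wrist_force: [3.6, -2.6, -7.2]
opening: 0.0144
gripper_force: 66.6
```

```bash
python3 -c "
from h import *
st();t=camera('top')
O=t['color'][150:250,225:355];cv2.imwrite('pics/t3.png',cv2.cvtColor(cv2.resize(O,None,fx=5,fy=5,interpolation=cv2.INTER_CUBIC),cv2.COLOR_RGB2BGR))
"
```

```text
{'clock': 10.625, 'position': [0.6515, -0.0743, 0.0703], 'torque': [-0.4908, -0.9568, -0.0021], 'wrist_force': [3.5536, -2.6386, -7.2057], 'opening': 0.0144, 'gripper_force': 66.6218, 'q': [0.0855, 0.7952, -0.0097, 1.5661, 0.0108, 0.7779, -0.9401]} xang 0.56
```

View pics/t3.png

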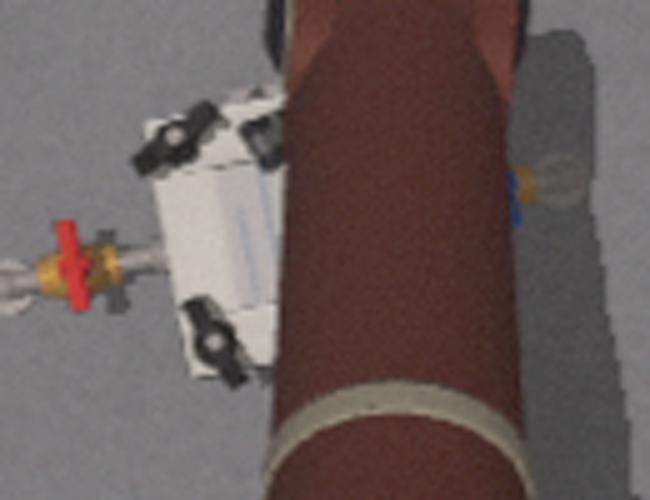

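Emit:
{"fn": "move_arm", "kwargs": {"deltas": [[[0,0,0,0,0,0,-0.25],[0,0,0,0,0,0,-0.25],[0,0,38,0,0,0,-0.25],[-40,24,39,0,0,-0.06,-0.25],[-80,48,39,0,0,-0.06,-0.25],[-121,72,39,0,0,-0.06,-0.25],[-121,72,39,0,0,-0.06,-0.25],[-121,72,39,0,0,-0.06,-0.25]]]}}

```text
clock: 11.68
position: [0.5303, -0.0014, 0.1101]
eef_rot: [0.969, 0.247, 0.001, 0.0]
wrist_force: [1.0, 0.3, -1.3]
opening: 0.0316
gripper_force: 0.0
```

```bash
python3 -c "
from h import *
t=camera('top');st()
for i,c in((2,(.547,-.0945)),(3,(.65,-.0745)),(4,(.6307,.0172))): print(i,np.round(fit(t,c,rng=.002),4))"
```

```text
{'clock': 11.725, 'position': [0.5308, -0.002, 0.1099], 'torque': [-0.0139, -0.0371, 0.0039], 'wrist_force': [0.1701, 0.0117, 0.0843], 'opening': 0.0317, 'gripper_force': 0.0, 'q': [-0.045, 0.5891, 0.0112, 1.9069, -0.01, 0.6437, -1.1001]} xang 0.498
2 [-49.7818   1.55     0.547   -0.0945]
3 [-62.0584   0.65     0.648   -0.0745]
4 [-6.31088e+01  2.25000e+00  6.30700e-01  1.52000e-02]
```

Emit:
{"fn": "move_arm", "kwargs": {"deltas": [[[0,0,-20,0,0,0,-0.25],[0,0,-40,0,0,0,-0.25],[0,0,-40,0,0,0,-0.25],[0,0,-40,0,0,0,-1],[0,0,-40,0,0,0,-1],[0,0,-40,0,0,0,-1],[0,0,-40,0,0,0,-1]]]}}

```text
clock: 12.6
position: [0.5308, -0.0025, 0.0701]
eef_rot: [0.969, 0.246, 0.001, 0.001]
wrist_force: [1.7, -3.7, 1.9]
opening: 0.0148
gripper_force: 71.4
```

Emit:
{"fn": "move_arm", "kwargs": {"deltas": [[[0,0,0,0,0,-0.12,-1],[0,0,0,0,0,-0.27,-1],[0,0,0,0,0,-0.42,-1],[0,0,0,0,0,-0.57,-1],[0,0,0,0,0,-0.7,-1],[0,0,0,0,0,-0.79,-1],[0,0,0,0,0,-0.79,-1],[0,0,0,0,0,-0.79,-1]]]}}

```text
clock: 13.6
position: [0.5308, -0.0031, 0.0701]
eef_rot: [0.989, -0.145, 0.002, 0.001]
wrist_force: [1.9, -4.9, 3.4]
opening: 0.0146
gripper_force: 71.9
```

```bash
python3 -c "
from h import *
st()"
```

```text
{'clock': 13.6, 'position': [0.5308, -0.0031, 0.0701], 'torque': [-1.0761, -0.3724, 0.0045], 'wrist_force': [1.8668, -4.8908, 3.4097], 'opening': 0.0146, 'gripper_force': 71.8869, 'q': [-0.1867, 0.6637, 0.2305, 1.9415, -0.264, 0.5617, -1.6413]} xang -0.291
```

Emit:
{"fn": "move_arm", "kwargs": {"deltas": [[[0,0,0,0,0,0,-0.25],[0,0,0,0,0,0,-0.25],[0,0,38,0,0,0,-0.25],[10,2,50,0,0,0.18,-0.25],[30,6,50,0,0,0.36,-0.25],[50,10,50,0,0,0.54,-0.25],[75,15,50,0,0,0.72,-0.25],[101,20,50,0,0,0.9,-0.25]]]}}

```text
clock: 14.6
position: [0.6301, 0.02, 0.1187]
eef_rot: [0.953, 0.303, -0.001, -0.001]
wrist_force: [0.0, 0.2, 0.2]
opening: 0.032
gripper_force: 0.0
```

Emit:
{"fn": "move_arm", "kwargs": {"deltas": [[[0,0,0,0,0,0.18,-0.25],[0,0,0,0,0,0.36,-0.25],[0,0,0,0,0,0.54,-0.25],[0,0,0,0,0,0.72,-0.25],[0,0,0,0,0,0.9,-0.25],[0,0,0,0,0,1.08,-0.25],[0,0,0,0,0,1.26,-0.25],[0,0,0,0,0,1.44,-0.25]]]}}

```text
clock: 15.6
position: [0.6294, 0.0195, 0.1188]
eef_rot: [0.516, 0.856, -0.0, -0.001]
wrist_force: [0.5, 0.0, 0.1]
opening: 0.032
gripper_force: 0.0
```

Emit:
{"fn": "move_arm", "kwargs": {"deltas": [[[0,0,0,0,0,0.18,-0.25],[0,0,-10,0,0,0.21,-0.25],[0,0,-10,0,0,0.21,-0.25]]]}}

```text
clock: 15.98
position: [0.6291, 0.0186, 0.1077]
eef_rot: [0.428, 0.904, -0.001, -0.002]
wrist_force: [-0.8, 0.8, -0.7]
opening: 0.0318
gripper_force: 0.0
```

```bash
python3 -c "
from h import *
t=camera('top');st()
for i,c in((1,(.5305,-.0025)),(2,(.547,-.0945)),(3,(.65,-.0745))): print(i,np.round(fit(t,c,rng=.002),4))"
```

```text
{'clock': 16.025, 'position': [0.6296, 0.0186, 0.1083], 'torque': [-0.0016, -0.0155, 0.0286], 'wrist_force': [0.9601, -0.4806, -0.4145], 'opening': 0.0315, 'gripper_force': 0.0, 'q': [0.1945, 0.7544, -0.4476, 1.6074, 0.3963, 0.8739, 0.2816]} xang 2.258
1 [-5.96395e+01  1.85000e+00  5.28500e-01 -2.50000e-03]
2 [-47.8602   1.4      0.549   -0.0925]
3 [-48.844    0.6      0.648   -0.0745]
```

Emit:
{"fn": "move_arm", "kwargs": {"deltas": [[[1,0,-20,0,0,0,-0.25],[1,0,-38,0,0,0,-0.25],[1,0,-38,0,0,0,-0.25],[1,0,-38,0,0,0,-1],[1,0,-38,0,0,0,-1],[1,0,-38,0,0,0,-1],[1,0,-38,0,0,0,-1]]]}}

```text
clock: 16.9
position: [0.6312, 0.0183, 0.0712]
eef_rot: [0.427, 0.904, -0.0, -0.0]
wrist_force: [-1.6, -0.4, -2.8]
opening: 0.0143
gripper_force: 58.6
```

Emit:
{"fn": "move_arm", "kwargs": {"deltas": [[[0,0,0,0,0,-0.12,-1],[0,0,0,0,0,-0.27,-1],[0,0,0,0,0,-0.42,-1],[0,0,0,0,0,-0.57,-1],[0,0,0,0,0,-0.7,-1],[0,0,0,0,0,-0.8,-1],[0,0,0,0,0,-0.88,-1],[0,0,0,0,0,-0.92,-1]]]}}

```text
clock: 17.9
position: [0.6326, 0.0186, 0.0713]
eef_rot: [0.783, 0.622, 0.001, 0.001]
wrist_force: [2.9, 0.8, -5.6]
opening: 0.0143
gripper_force: 58.6
```

```bash
python3 -c "
from h import *
st()"
```

```text
{'clock': 17.9, 'position': [0.6326, 0.0186, 0.0713], 'torque': [-0.1199, -0.5285, 0.8061], 'wrist_force': [2.8534, 0.8295, -5.5954], 'opening': 0.0143, 'gripper_force': 58.5892, 'q': [0.0381, 0.7711, -0.1746, 1.6341, 0.1796, 0.7497, -0.449]} xang 1.341
```

Emit:
{"fn": "move_arm", "kwargs": {"deltas": [[[0,0,0,0,0,0,-0.25],[0,0,0,0,0,0,-0.25],[0,0,38,0,0,0,-0.25],[-28,-38,39,0,0,0.06,-0.25],[-56,-75,39,0,0,0.12,-0.25],[-84,-112,39,0,0,0.12,-0.25],[-84,-112,39,0,0,0.12,-0.25],[-84,-112,39,0,0,0.12,-0.25]]]}}

```text
clock: 18.9
position: [0.5482, -0.0933, 0.111]
eef_rot: [0.746, 0.666, 0.001, 0.0]
wrist_force: [0.3, 0.6, -0.8]
opening: 0.0321
gripper_force: 0.0
```

```bash
python3 -c "
from h import *
t=camera('top');st()
for i,c in((1,(.5305,-.0025)),(4,(.631,.0182)),(3,(.65,-.0745))): print(i,np.round(fit(t,c,rng=.002),4))"
```

```text
{'clock': 18.95, 'position': [0.5486, -0.0924, 0.1109], 'torque': [0.0401, 0.0131, 0.0547], 'wrist_force': [0.1785, 0.6145, 0.3008], 'opening': 0.0318, 'gripper_force': 0.0, 'q': [0.2798, 0.6281, -0.2349, 1.8297, 0.2105, 0.7063, -0.1832]} xang 1.46
1 [-6.93399e+01  2.90000e+00  5.30500e-01 -4.50000e-03]
4 [-6.56253e+01  1.45000e+00  6.29000e-01  1.82000e-02]
3 [-61.3586   0.65     0.648   -0.0745]
```

Emit:
{"fn": "move_arm", "kwargs": {"deltas": [[[0,0,-20,0,0,0,-0.25],[0,0,-40,0,0,0,-0.25],[0,0,-40,0,0,0,-0.25],[0,0,-40,0,0,0,-1],[0,0,-40,0,0,0,-1],[0,0,-40,0,0,0,-1],[0,0,-40,0,0,0,-1]]]}}

```text
clock: 19.82
position: [0.5484, -0.0926, 0.071]
eef_rot: [0.745, 0.667, 0.001, 0.0]
wrist_force: [0.7, 3.2, 2.9]
opening: 0.0144
gripper_force: 58.9
```

Emit:
{"fn": "move_arm", "kwargs": {"deltas": [[[0,0,0,0,0,-0.12,-1],[0,0,0,0,0,-0.27,-1],[0,0,0,0,0,-0.42,-1],[0,0,0,0,0,-0.57,-1],[0,0,0,0,0,-0.7,-1],[0,0,0,0,0,-0.8,-1],[0,0,0,0,0,-0.88,-1],[0,0,0,0,0,-0.92,-1]]]}}

```text
clock: 20.82
position: [0.5503, -0.0938, 0.0711]
eef_rot: [0.964, 0.267, 0.003, 0.002]
wrist_force: [6.7, 0.1, -0.6]
opening: 0.0142
gripper_force: 59.7
```

```bash
python3 -c "
from h import *
st()"
```

```text
{'clock': 20.825, 'position': [0.5503, -0.0938, 0.0711], 'torque': [0.0991, -1.0822, 0.8515], 'wrist_force': [6.6886, 0.0705, -0.6201], 'opening': 0.0142, 'gripper_force': 59.7376, 'q': [0.1009, 0.6791, 0.0444, 1.8625, -0.0486, 0.5949, -0.8538]} xang 0.542
```

Emit:
{"fn": "move_arm", "kwargs": {"deltas": [[[0,0,0,0,0,0,-0.25],[0,0,0,0,0,0,-0.25],[0,0,38,0,0,0,-0.25],[35,7,40,0,0,0.03,-0.25],[70,14,40,0,0,0.03,-0.25],[102,19,40,0,0,0.03,-0.25],[102,19,40,0,0,0.03,-0.25],[102,19,40,0,0,0.03,-0.25]]]}}

```text
clock: 21.82
position: [0.6478, -0.0752, 0.1097]
eef_rot: [0.96, 0.28, -0.002, -0.0]
wrist_force: [-1.3, 0.3, -0.0]
opening: 0.0324
gripper_force: 0.0
```

Emit:
{"fn": "move_arm", "kwargs": {"deltas": [[[0,0,-20,0,0,0,-0.25],[0,0,-40,0,0,0,-0.25],[0,0,-40,0,0,0,-0.25],[0,0,-40,0,0,0,-1],[0,0,-40,0,0,0,-1],[0,0,-40,0,0,0,-1],[0,0,-40,0,0,0,-1]]]}}

```text
clock: 22.7
position: [0.6494, -0.0757, 0.0711]
eef_rot: [0.96, 0.28, -0.0, 0.001]
wrist_force: [-2.6, -2.6, 3.8]
opening: 0.0145
gripper_force: 59.0
```

Emit:
{"fn": "move_arm", "kwargs": {"deltas": [[[0,0,0,0,0,-0.12,-1],[0,0,0,0,0,-0.27,-1],[0,0,0,0,0,-0.42,-1],[0,0,0,0,0,-0.57,-1],[0,0,0,0,0,-0.7,-1],[0,0,0,0,0,-0.8,-1],[0,0,0,0,0,-0.88,-1],[0,0,0,0,0,-0.92,-1]]]}}

```text
clock: 23.7
position: [0.6508, -0.0754, 0.0712]
eef_rot: [0.985, -0.174, 0.002, 0.001]
wrist_force: [1.9, -2.4, -1.5]
opening: 0.0145
gripper_force: 62.1
```

```bash
python3 -c "
from h import *
st()"
```

```text
{'clock': 23.7, 'position': [0.6508, -0.0754, 0.0712], 'torque': [0.381, 1.5563, 0.1683], 'wrist_force': [1.8618, -2.3987, -1.5363], 'opening': 0.0145, 'gripper_force': 62.0807, 'q': [-0.0885, 0.812, 0.3011, 1.5752, -0.303, 0.7972, -1.5844]} xang -0.35
```

Emit:
{"fn": "move_arm", "kwargs": {"deltas": [[[0,0,0,0,0,-0.04,-1],[0,0,0,0,0,-0.08,-1],[0,0,0,0,0,-0.08,-1]]]}}

```text
clock: 24.08
position: [0.6503, -0.0752, 0.071]
eef_rot: [0.977, -0.213, 0.001, 0.0]
wrist_force: [-0.4, -3.0, 5.3]
opening: 0.0145
gripper_force: 62.9
```

```bash
python3 -c "
from h import *
st()"
```

```text
{'clock': 24.075, 'position': [0.6503, -0.0752, 0.071], 'torque': [-0.6477, 0.3167, 0.6067], 'wrist_force': [-0.4041, -3.0296, 5.3351], 'opening': 0.0145, 'gripper_force': 62.8848, 'q': [-0.1001, 0.815, 0.3226, 1.5757, -0.3252, 0.8021, -1.6453]} xang -0.43
```

Emit:
{"fn": "move_arm", "kwargs": {"deltas": [[[0,0,0,0,0,0,-0.25],[0,0,0,0,0,0,-0.25],[0,0,38,0,0,0,-0.25],[-40,24,40,0,0,0.07,-0.25],[-80,48,40,0,0,0.14,-0.25],[-119,72,40,0,0,0.14,-0.25],[-119,72,40,0,0,0.14,-0.25],[-119,72,40,0,0,0.14,-0.25]]]}}

```text
clock: 25.08
position: [0.5315, -0.0023, 0.1104]
eef_rot: [0.989, -0.145, 0.001, -0.0]
wrist_force: [-0.3, -0.2, 0.4]
opening: 0.032
gripper_force: 0.0
```

Emit:
{"fn": "move_arm", "kwargs": {"deltas": [[[0,0,-20,0,0,0,-0.25],[0,0,-40,0,0,0,-0.25],[0,0,-40,0,0,0,-0.25],[0,0,-40,0,0,0,-1],[0,0,-40,0,0,0,-1],[0,0,-40,0,0,0,-1],[0,0,-40,0,0,0,-1]]]}}

```text
clock: 25.95
position: [0.5316, -0.0033, 0.0709]
eef_rot: [0.989, -0.145, 0.001, 0.0]
wrist_force: [1.6, -1.8, -0.4]
opening: 0.0143
gripper_force: 58.7
```

Emit:
{"fn": "move_arm", "kwargs": {"deltas": [[[0,0,0,0,0,-0.12,-1],[0,0,0,0,0,-0.27,-1],[0,0,0,0,0,-0.42,-1],[0,0,0,0,0,-0.57,-1],[0,0,0,0,0,-0.7,-1],[0,0,0,0,0,-0.8,-1],[0,0,0,0,0,-0.88,-1],[0,0,0,0,0,-0.92,-1]]]}}

```text
clock: 26.95
position: [0.5305, -0.0039, 0.0708]
eef_rot: [0.822, -0.569, 0.001, 0.001]
wrist_force: [-0.3, -5.1, 1.5]
opening: 0.0142
gripper_force: 60.3
```

```bash
python3 -c "
from h import *
st()"
```

```text
{'clock': 26.95, 'position': [0.5305, -0.0039, 0.0708], 'torque': [-0.9578, 0.1226, 0.7624], 'wrist_force': [-0.2742, -5.0685, 1.5433], 'opening': 0.0142, 'gripper_force': 60.2569, 'q': [-0.3738, 0.7132, 0.5337, 1.9453, -0.5864, 0.6403, -2.2454]} xang -1.21
```

Emit:
{"fn": "move_arm", "kwargs": {"deltas": [[[0,0,0,0,0,0,-0.25],[0,0,0,0,0,0,-0.25],[0,0,40,0,0,0.1,-0.25],[10,-18,50,0,0,0.28,-0.25],[25,-45,50,0,0,0.46,-0.25],[40,-72,50,0,0,0.64,-0.3],[60,-108,50,0,0,0.82,-0.3],[80,-143,50,0,0,1.0,-0.3]]]}}

```text
clock: 27.95
position: [0.6111, -0.1457, 0.1202]
eef_rot: [0.995, -0.102, -0.0, -0.001]
wrist_force: [0.4, -0.2, 0.8]
opening: 0.0299
gripper_force: 0.0
```

Emit:
{"fn": "move_arm", "kwargs": {"deltas": [[[0,0,0,0,0,0.18,-0.3],[0,0,0,0,0,0.36,-0.3],[0,0,0,0,0,0.43,-0.3],[0,0,-10,0,0,0.43,-0.3],[0,0,-10,0,0,0.43,-0.3]]]}}

```text
clock: 28.58
position: [0.6095, -0.1449, 0.1089]
eef_rot: [0.994, 0.109, -0.001, -0.001]
wrist_force: [-0.3, 0.5, -0.1]
opening: 0.0302
gripper_force: 0.0
```

```bash
python3 -c "
from h import *
t=camera('top');s=camera('side');st()
for i,c in((1,(.5305,-.0025)),(2,(.548,-.094)),(4,(.631,.0182)),(3,(.65,-.0745))): print(i,np.round(fit(t,c,rng=.002),4))
print(s['shot'],finder.look_for(s,'feed_grip')[:1],proj(s,(.611,-.1462,.075)))
O=[]
for P,c in((s,(.600,-.1,.1)),(t,(.59,-.04,.09))):
    u,v=proj(P,c).astype(int);O.append(cv2.resize(P['color'][v-50:v+50,u-39:u+39],None,fx=5,fy=5,interpolation=cv2.INTER_CUBIC))
cv2.imwrite('pics/st4.png',cv2.cvtColor(np.hstack(O),cv2.COLOR_RGB2BGR))
"
```

```text
{'clock': 28.675, 'position': [0.6103, -0.1452, 0.1098], 'torque': [0.0013, -0.0227, -0.002], 'wrist_force': [-0.2571, 0.3839, 1.2565], 'opening': 0.0297, 'gripper_force': 0.0, 'q': [0.0998, 0.7149, 0.1679, 1.6284, -0.1518, 0.8121, -1.0204]} xang 0.218
1 [-6.99402e+01  2.15000e+00  5.28500e-01 -2.50000e-03]
2 [-58.7771   0.85     0.546   -0.096 ]
4 [-6.69154e+01  1.45000e+00  6.29000e-01  1.82000e-02]
3 [-66.306    2.95     0.65    -0.0745]
17 [] [281.6461871  149.36644397]
```

View pics/st4.png

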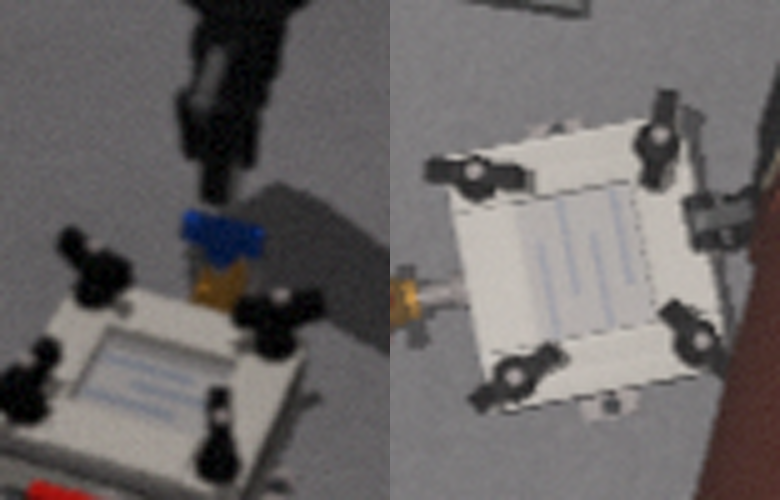

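```bash
cat >> h.py <<'E'
from scipy.optimize import minimize
def rend(p,c,t):
    # silhouette of bar (77..97 mm), antialiased, with hub disc
    ct,s=np.cos(t),np.sin(t);k=8
    B=[(c[0]+ct*a-s*b,c[1]+s*a+ct*b) for a,b in((.024,.0055),(.024,-.0055),(-.024,-.0055),(-.024,.0055))]
    P=np.array([proj(p,(x,y,z)) for z in(.077,.097) for x,y in B]); o=np.round(proj(p,(c[0],c[1],.09)))-14
    m=np.zeros((28*k,28*k),np.float32); cv2.fillConvexPoly(m,cv2.convexHull(((P-o+.5)*k).astype(np.int32)),1)
    m=cv2.GaussianBlur(m,(0,0),.6*k); return cv2.resize(m,(28,28),interpolation=cv2.INTER_AREA),o.astype(int)
def fit2(ps,c,t0):
    best=[]
    for t in t0+np.arange(-.5,.5,.04):
      for dx in np.arange(-.004,.0041,.002):
        for dy in np.arange(-.004,.0041,.002):
          sc=0
          for p in ps:
            m,o=rend(p,(c[0]+dx,c[1]+dy),t); g=np.clip(p["color"][o[1]:o[1]+28,o[0]:o[0]+28].sum(2)/3.,30,150)
            sc+=np.corrcoef(-g.ravel(),m.ravel())[0,1]
          best.append((sc/len(ps),t,dx,dy))
    return np.round(max(best),4)
E
python3 - <<'E'
from h import *
t=camera('top');s=camera('side')
t0={**t,'color':cv2.cvtColor(cv2.imread('pics/top0.png'),cv2.COLOR_BGR2RGB)};s0={**s,'color':cv2.cvtColor(cv2.imread('pics/side0.png'),cv2.COLOR_BGR2RGB)}
for i,c,a,b in((1,(.5305,-.0025),.5,-1.07),(2,(.548,-.094),2.25,.7),(3,(.65,-.0745),1.35,-.32),(4,(.631,.0182),3.06,1.48)):
    for ps,ps0 in(([t],[t0]),([s],[s0])):
        A=fit2(ps0,c,a);B=fit2(ps,c,b);print(i,A,B,round(A[1]-B[1],3))
E
```

```text
1 [ 0.6464  0.48   -0.002   0.    ] [ 0.7215 -1.01   -0.002   0.    ] 1.49
1 [ 0.6726  0.4    -0.002   0.002 ] [ 0.6082 -0.97   -0.002   0.002 ] 1.37
2 [ 6.32e-01  2.31e+00 -2.00e-03 -2.00e-03] [ 0.4023  0.8    -0.002  -0.002 ] 1.51
2 [ 5.821e-01  2.310e+00 -2.000e-03  4.000e-03] [ 0.3923  1.16   -0.004  -0.002 ] 1.15
3 [ 0.679  1.33  -0.002 -0.002] [ 0.6124 -0.18   -0.002   0.    ] 1.51
3 [ 0.736  1.45  -0.002 -0.002] [ 0.7593 -0.34    0.      0.    ] 1.79
4 [ 7.045e-01  3.040e+00  0.000e+00 -2.000e-03] [0.7601 1.46   0.     0.    ] 1.58
4 [7.472e-01 2.880e+00 0.000e+00 2.000e-03] [ 0.717  1.66  -0.002  0.   ] 1.22
```

Emit:
{"fn": "move_arm", "kwargs": {"deltas": [[[1,-1,-20,0,0,0,-0.3],[1,-1,-40,0,0,0,-0.3],[1,-1,-52,0,0,0,-0.3],[1,-1,-52,0,0,0,-1],[1,-1,-52,0,0,0,-1],[1,-1,-52,0,0,0,-1],[1,-1,-52,0,0,0,-1]]]}}

```text
clock: 29.7
position: [0.6113, -0.147, 0.058]
eef_rot: [0.994, 0.109, -0.0, 0.0]
wrist_force: [0.1, -1.4, -8.1]
opening: 0.0089
gripper_force: 60.7
```

```bash
python3 -c "
from h import *
st()"
```

```text
{'clock': 29.7, 'position': [0.6113, -0.147, 0.058], 'torque': [-0.2635, -0.227, 0.0983], 'wrist_force': [0.0768, -1.383, -8.0728], 'opening': 0.0089, 'gripper_force': 60.6595, 'q': [0.1111, 0.7846, 0.1528, 1.6586, -0.1646, 0.7112, -1.0072]} xang 0.219
```

Emit:
{"fn": "move_arm", "kwargs": {"deltas": [[[0,0,0,0,0,0.12,-1],[0,0,0,0,0,0.29,-1],[0,0,0,0,0,0.46,-1],[0,0,0,0,0,0.63,-1],[0,0,0,0,0,0.8,-1],[0,0,0,0,0,0.97,-1],[0,0,0,0,0,1.14,-1],[0,0,0,0,0,1.3,-1]]]}}

```text
clock: 30.7
position: [0.6112, -0.1469, 0.058]
eef_rot: [0.724, 0.69, -0.0, -0.0]
wrist_force: [1.3, -0.3, -7.5]
opening: 0.0087
gripper_force: 60.5
```

Emit:
{"fn": "move_arm", "kwargs": {"deltas": [[[0,0,0,0,0,0.1,-1],[0,0,0,0,0,0.2,-1],[0,0,0,0,0,0.27,-1],[0,0,0,0,0,0.3,-1],[0,0,0,0,0,0.3,-1]]]}}

```text
clock: 31.32
position: [0.6112, -0.147, 0.058]
eef_rot: [0.616, 0.788, -0.0, -0.0]
wrist_force: [-0.1, 0.8, -7.3]
opening: 0.0087
gripper_force: 64.7
```

```bash
python3 -c "
from h import *
st()"
```

```text
{'clock': 31.325, 'position': [0.6112, -0.147, 0.058], 'torque': [-0.09, -0.0895, -1.043], 'wrist_force': [-0.1373, 0.8396, -7.2836], 'opening': 0.0087, 'gripper_force': 64.7202, 'q': [0.3704, 0.7962, -0.2886, 1.6491, 0.3053, 0.742, 0.181]} xang 1.815
```

Emit:
{"fn": "move_arm", "kwargs": {"deltas": [[[0,0,0,0,0,0,-0.25],[0,0,0,0,0,0,-0.25],[0,0,50,0,0,0,-0.25],[0,0,110,0,0,0,-0.25],[0,-30,160,0,0,0,-0.25],[-20,-80,170,0,0,0,-0.25],[-50,-130,170,0,0,0,-0.25],[-80,-180,170,0,0,0,-0.25]]]}}

```text
clock: 32.33
position: [0.5311, -0.3281, 0.2299]
eef_rot: [0.613, 0.79, -0.0, 0.002]
wrist_force: [0.7, 0.6, -0.7]
opening: 0.0317
gripper_force: 0.0
```

Emit:
{"fn": "move_arm", "kwargs": {"deltas": [[[-30,-40,0,0,0,0,-0.25],[-60,-80,0,0,0,0,-0.25],[-90,-120,0,0,0,0,-0.25],[-90,-120,0,0,0,0,-0.25]]]}}

```text
clock: 32.83
position: [0.4368, -0.4525, 0.2289]
eef_rot: [0.618, 0.786, -0.003, 0.0]
wrist_force: [-0.3, -0.0, 0.6]
opening: 0.0319
gripper_force: 0.0
```

```bash
python3 - <<'E'
from h import *
st();t=camera('top')
t0={**t,'color':cv2.cvtColor(cv2.imread('pics/top0.png'),cv2.COLOR_BGR2RGB)}
for i,c,a,b in((1,(.5305,-.0025),.5,-1.07),(2,(.548,-.094),2.25,.7),(3,(.65,-.0745),1.35,-.32),(4,(.631,.0182),3.06,1.48)):
    print(i,fit2([t0],c,a),fit2([t],c,b))
print(fit(t,(.611,-.146),"blue",.082,.046,.01),fit(t,(.568,.069),"red",.082,.046,.01))
O=t['color'][130:270,200:370];cv2.imwrite('pics/fin.png',cv2.cvtColor(cv2.resize(O,None,fx=4,fy=4,interpolation=cv2.INTER_CUBIC),cv2.COLOR_RGB2BGR))
E
```

```text
{'clock': 32.825, 'position': [0.4368, -0.4525, 0.2289], 'torque': [0.029, -0.0329, 0.0043], 'wrist_force': [-0.2771, -0.0242, 0.5958], 'opening': 0.0319, 'gripper_force': 0.0, 'q': [0.9667, 0.6025, -0.3446, 1.4876, 0.2242, 1.0891, 0.813]} xang 1.81
1 [ 0.6464  0.48   -0.002   0.    ] [ 0.6765 -1.01   -0.002   0.    ]
2 [ 6.32e-01  2.31e+00 -2.00e-03 -2.00e-03] [ 0.6356  0.8    -0.002  -0.002 ]
3 [ 0.679  1.33  -0.002 -0.002] [ 0.6197 -0.18   -0.002   0.    ]
4 [ 7.045e-01  3.040e+00  0.000e+00 -2.000e-03] [0.7122 1.46   0.     0.    ]
(60.31993103027344, np.float64(1.75), np.float64(0.61), np.float64(-0.147)) (79.67572784423828, np.float64(0.2), np.float64(0.569), np.float64(0.07))
```

View pics/fin.png

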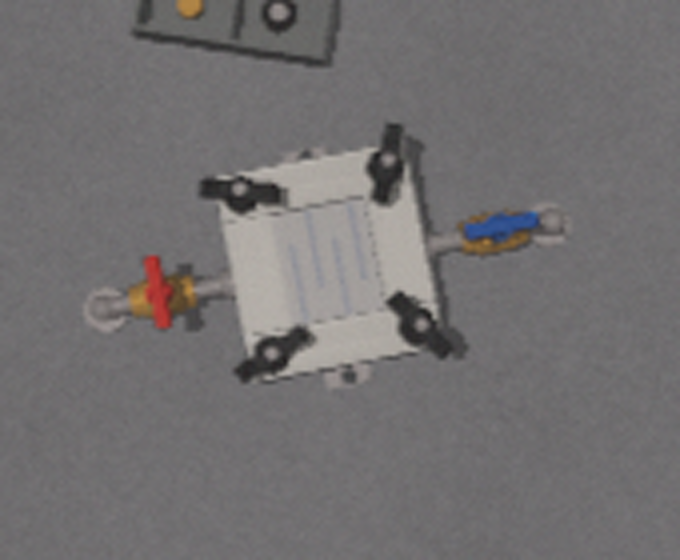

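```bash
python3 -c "
from h import *
print(ticket.finish_job())"
```

```text
the job is handed in; nothing more can be done
None
```

The job is handed in, at about 33 s of the 72 s: all four wing nuts were tightened crisscross (4, 2, 3, 1) in two passes until the torque rose sharply at each stop, then the feed valve was opened fully in line with its pipe; the drain handle reads shut and the arm had no contact with the bottle, beaker or tray, though the camera angles on the nuts are only good to about 0.1 rad, so the nut stops rest on the torque readings.

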